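# Unclip the tall climate logger for its check

### The arm

A 6-joint arm with a two-finger parallel gripper is mounted at the origin on a cart in front of the work surface, level with it; the furniture and walls round the work are solid. World frame = base frame: x ahead of the robot, y to its left, z up, the work surface at z = 0. Lengths are in m, angles in rad, forces in N, time in s.
With the tool pointing down it reaches from about 0.35 to 0.875 m from the base axis. Payload 15.5 kg.
Tool frame: the origin (TCP) lies at the very end of the fingers, on their centre line; the grasp point (between the pads) lies 19 mm behind it; z points along the fingers, y is the line along which they close (so a half turn about z gives the same grasp; the last joint's range is limited). The gripper opens to 85 mm and grips with 20 to 120 N. Pads are 22 mm wide; open, the fingers measure 114 mm over their backs; the gripper's body (76 mm by 85 mm) begins 54 mm behind the grasp point. The pads swing forward as they close: fully open they stand 13 mm farther back than shut.
Start: joints at [-1.397, 0.494, 1.345, -0, 1.302, -0.096], TCP at [0.167, -0.602, 0.231] pointing down, gripper open.
Joint ranges: [-2.91, 2.91], [-0.82, 2.16], [0.22, 2.67], [-1.22, 4.37], [0.12, 2.79], [-3.08, 3.08]. Speed limits (rad/s): [1.89, 1.89, 2.57, 3.01, 3.01, 3.01].

### API

Orientations are given as a 3x3 rotation matrix whose columns are the frame's x, y, z axes.
In Python, from cell import robot, grab_frame, job, find_in, spot_point gives the robot as it stands. The module is installed in compiled form; this text tells all that it offers.
- The arm moves only by the tool arm_command, never from a script. Its argument "rows" is a list of rows, each a list of 3 entries, a list of its own where there are three numbers: the shift along the world's x, y, z in units of 0.3 m (1.0 is 0.3 m), then the turn about the world's z in units of 360 degrees (1.0 is 360 degrees), then the finger opening in mm, from 0 to 85.4. A call has exactly 5 rows; each row is the pose to reach, as a shift and turn from the pose commanded when the call began, turning the shorter way round; what a row does not reach only later rows make up. A row lasts 1/8 s, in which the tool goes at most 62.5 mm and 10.7 degrees, less where a joint would pass 70% of its speed; a pose out of reach is approached as far as the arm can. A call with a number of a shift or a turn outside -1 to 1 is refused whole. A call with a gripper value outside its range is refused whole. The fingers move at their own pace and stop on an object; the grip force is fixed at half the most. Time passes only in rows, so rows that repeat a pose let the fingers close, or fill a call up. It gives the time, the measured TCP pose, the force, the opening and the grip force at its end, in the units of the state.
- robot.observe(): the state, without advancing time (a new reading comes with each control period).
- grab_frame(name): name is "side" or "top" or "wrist"; returns a dict with "pixels" (420x560x3 uint8, red, green, blue), "range_z" (420x560 float32, m along the optical axis (not along the pixel's ray), 0 where there is no reading), "fx", "fy", "cx", "cy" (pixels), "rvec" (rotation vector, rad) and "tvec" (3), from world to camera coordinates, as OpenCV has them. Camera axes: x right, y down, z forward; pixel columns grow to the right and rows downward; lengths in m; the calibration is good to about 2 mm. A picture is of the moment at which its call begins.
- job.sign_off(): hands the job in; it is judged then, once.
Trained networks look in a picture, given as the dict that the camera call returned (one of the last four; its "shot" number tells which), for a name from the list of things; names that differ only in an ending like _2 or _b are one class to them, and where a whole thing is asked for, a point or a joint stands for the part that bears it (a point fixed in the world has none). Each returns a list of dicts, best first, with "confidence" (0 to 1); they miss things now and then, are a little off and sometimes report something else, mostly with a low value. They report only what shows in the picture. A call takes as long as a camera call. They do not tell look-alikes from the thing itself.
- find_in(picture, query): "box" ([left, top, right, bottom] in pixels, round what is visible of it).
- spot_point(picture, query): "pixel" ([column, row] in pixels: a listed point, or the origin of a listed thing).
The state is a dict: "clock": time; "qpos": joint angles; "qd": joint speeds; "tau": joint torques, N m; "tool_pos": TCP position; "eef_rot": TCP orientation; "ft_force": force on the tool from outside, world axes, zero at the start; "wrist_torque": the same for the moment, N m; "gripper_width": finger opening in m; "finger_force": force on a finger pad.
Only numpy, scipy, OpenCV 4.12 (cv2) and the standard library are available. Lean on these libraries where they do the work, as an engineer would, in place of code of your own. Each camera call takes 0.05 s, during which the arm holds its last target. There are 200 camera calls.

### The job

Two climate loggers are clipped on the bench rail. Pull the taller one, the one with the small louvred sensor cage on top, up off the rail against its sprung catch, and stand it gently on its two feet in the middle of the shallow wooden tray. Keep it upright and do not drop it; leave the shorter logger clipped on the rail and do not disturb the jar, the cork block or the loupe.

Things in the scene. Friction and masses are not known exactly. Their poses are not given: they have to be found in the camera images.
- tall_logger: The taller logger, loose, 0.2 to 0.4 kg: white box 70 (x) x 50 (y) mm, from 30 to 108 mm above its origin, display on its front (-x); a grey sensor cage (30 mm across) on top ends 122 mm up. Two grey legs below (9 mm thick, 50 mm along y, inner faces 38 mm apart, each with an inward bead) straddle the rail and are its feet. Origin: centre between the feet, level with their undersides; z up.
- tall_logger_grip (a point): Good grip point of the taller logger: on the box's centre line, 88 mm above its origin, axes as the body. Grip across the 50 mm width (along its y, which is the rail's length). Pull straight up: the catch resists with a peak of about 11 to 16 N (weight included) in the first 5 mm, lets go and pushes upward a little (under 10 N) until 18 mm; the legs are clear of the bar after 32 mm.
- short_logger: The shorter logger, loose, clipped 150 mm away on the rail: same make, box 70 x 50 mm from 30 to 74 mm above its origin, flat top without a cage. Origin and axes as for the taller one. It stays clipped. Which end of the rail holds which logger varies.
- rail_stand: The bench rail, fixed: base plate 110 (x) x 280 (y) x 10 mm and a horizontal bar along y, 24 mm wide, 264 mm long, 32 to 62 mm above the origin. Loggers sit on the bar at y = +75 and -75 mm, their origins 32 mm above the rail's; at each, two sprung rollers in the bar's sides catch over the beads of the legs. Origin: centre of the base plate's underside, on the table; z up.
- tray: The shallow wooden tray, fixed: 180 x 180 mm outside, 160 x 160 mm inside, rim 15 mm high, grey felt floor 6 mm above its origin. Origin: centre of its underside, on the table; z up.
- jar: Bystander: glass jar with black lid, 42 mm across, 55 mm high; origin at the centre of its underside.
- cork: Bystander: cork block 42 x 62 x 28 mm; origin at the centre of its underside.
- loupe: Bystander: black loupe, 37 mm across, 38 mm high; origin at the centre of its underside.
Mind the look-alikes: they are no part of the job. Leave any blue, green or red look-alike of the tall_logger alone.

How it is judged:
By the outcome, as a careful person would: the job done as asked, in the order asked, and still so for the second after the job is handed in, with the robot touching nothing.
It also fails if it takes over 40 s, if anything falls off the work surface, if the arm or the gripper's body presses on something with over 40 N, if the wrist force passes 120 N, or if a joint passes its speed limit or range.

## Working session

There is one attempt and no reset: what is moved stays moved. The work goes in short steps, Python scripts to look and compute and a tool call to move; the robot and the scene stay as the last step left them, time stands still between calls to the robot, and variables do not carry over. Pictures are saved under pics/ and viewed, at most 10 in all, crops included, and the job is handed in when it is done.

Besides the shell and the picture viewer there is one more tool, called after "Emit:" as a command line: name --argument value ..., lists and objects as JSON in quotes. arm_command: Moves the arm, as the interface text tells. Shifts and turns lie within -1 to 1; 1 stands for 0.3 m of shift or 360 degrees of turn. Its arguments: {"type":"object","properties":{"rows":{"type":"array","items":{"type":"array"}}},"required":["rows"]}

```bash
mkdir -p pics
cat > h.py <<'E'
import numpy as np, cv2
from cell import robot, grab_frame, job, find_in, spot_point
def world(f,mask=None):
    R,_=cv2.Rodrigues(np.array(f["rvec"],float)); t=np.array(f["tvec"],float).reshape(3)
    v,u=np.mgrid[:420,:560]; z=f["range_z"].astype(float)
    P=np.stack([(u-f["cx"])/f["fx"]*z,(v-f["cy"])/f["fy"]*z,z],-1)
    W=(P-t)@R; W[z<=0]=np.nan
    return W
def save(f,n): cv2.imwrite("pics/"+n,np.ascontiguousarray(f["pixels"][:,:,::-1]))
E
python3 - <<'E'
from h import *
s=robot.observe(); print(s["clock"],s["tool_pos"],s["eef_rot"],s["gripper_width"])
ims=[]
for n in("top","side"):
    f=grab_frame(n); ims.append(f["pixels"][:,:,::-1]); W=world(f); np.savez(n,W=W,p=f["pixels"])
    for q in("tall_logger","short_logger","rail_stand","tray","jar","cork","loupe","tall_logger_grip"):
        for d in (spot_point(f,q) if q.endswith("grip") else find_in(f,q))[:3]:
            if "box" in d: b=d["box"];c=[(b[0]+b[2])/2,(b[1]+b[3])/2]
            else: b=c=d["pixel"]
            print(n,q,round(d["confidence"],2),np.round(b),np.round(W[int(c[1]),int(c[0])],3))
cv2.imwrite("pics/a.png",cv2.resize(np.hstack(ims),(800,300),interpolation=cv2.INTER_AREA))
cv2.imwrite("pics/top.png",ims[0])
E
```

```text
0.0 [ 0.1665161  -0.60202556  0.23067965] [[ 9.63815942e-01  2.66568520e-01 -2.30983096e-04]
 [ 2.66568596e-01 -9.63815124e-01  1.26109223e-03]
 [ 1.13542489e-04 -1.27703364e-03 -9.99999178e-01]] 0.08544449820615718
top tall_logger 0.91 [261. 266. 287. 298.] [0.386 0.106 0.123]
top tall_logger 0.76 [206. 270. 244. 298.] [0.383 0.237 0.126]
top tall_logger 0.71 [209. 161. 242. 191.] [0.679 0.237 0.109]
top short_logger 0.89 [266. 208. 281. 239.] [0.543 0.107 0.107]
top rail_stand 0.74 [200. 205. 300. 256.] [0.531 0.176 0.064]
top tray 0.73 [354. 187. 430. 258.] [ 0.553 -0.232  0.01 ]
top jar 0.71 [313. 143. 326. 162.] [ 0.752 -0.026  0.06 ]
top jar 0.53 [369. 142. 390. 165.] [ 0.754 -0.203  0.031]
top cork 0.72 [366. 144. 388. 167.] [ 0.749 -0.198  0.026]
top loupe 0.44 [334. 282. 348. 290.] [ 0.375 -0.075  0.038]
top tall_logger_grip 0.94 [164. 242.] [0.496 0.4   0.121]
top tall_logger_grip 0.87 [225. 283.] [0.385 0.235 0.12 ]
top tall_logger_grip 0.86 [272. 279.] [0.394 0.111 0.124]
side tall_logger 0.88 [197. 190. 234. 241.] [0.388 0.088 0.073]
side tall_logger 0.84 [323. 172. 345. 215.] [0.685 0.21  0.078]
side tall_logger 0.68 [258. 202. 309. 251.] [0.557 0.05  0.065]
side short_logger 0.74 [266. 193. 295. 229.] [0.548 0.084 0.087]
side rail_stand 0.95 [256. 205. 305. 253.] [0.549 0.049 0.06 ]
side tray 0.92 [206. 288. 335. 388.] [ 0.549 -0.249  0.008]
side jar 0.79 [365. 241. 386. 274.] [ 0.758 -0.039  0.039]
side cork 0.61 [368. 298. 402. 337.] [ 0.749 -0.213  0.029]
side loupe 0.53 [187. 263. 207. 283.] [ 0.381 -0.09   0.028]
side tall_logger_grip 0.93 [335. 185.] [0.684 0.212 0.101]
side tall_logger_grip 0.9 [223. 187.] [0.385 0.203 0.099]
side tall_logger_grip 0.84 [277. 169.] [0.529 0.234 0.138]
```

View pics/a.png

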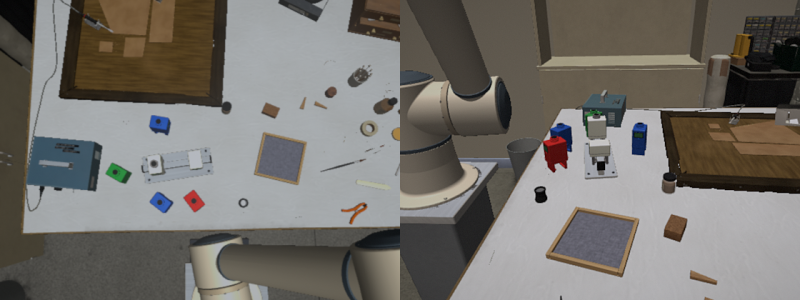

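View pics/top.png

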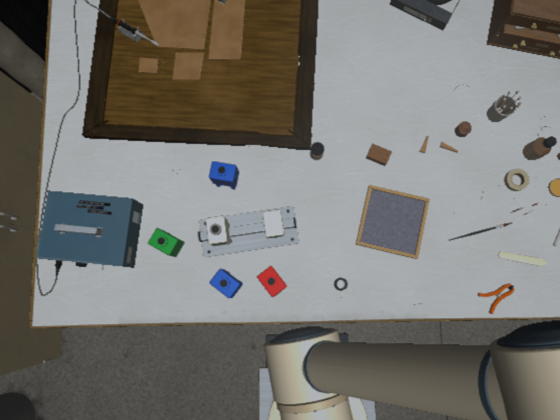

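The top view shows the white loggers on the rail: one with a dark cage at (217,230), and a flat-topped one at (273,223). The caged look-alikes are blue at (223,173) and (226,283), green at (164,242) and red at (271,281). The only candidate that fits is (217,230), since it is white, caged and on the rail. I'll confirm it in a crop and measure.

Run:
```python
from h import *
D={n:np.load(n+".npz") for n in("top","side")}
def rect(W,m):
    P=W[m]; r=cv2.minAreaRect((P[:,:2]*1000).astype(np.float32)); 
    print(m.sum(),"rect c",np.round(r[0],1),"size",np.round(r[1],1),"ang",round(r[2],1),"med",np.round(np.median(P,0),4))
for n in D:
    W=D[n]["W"];x,y,z=W[...,0],W[...,1],W[...,2]
    print(n)
    reg=(x>.44)&(x<.62)&(y>.03)&(y<.32)
    # white
    p=D[n]["p"].astype(int); sat=p.max(-1)-p.min(-1); 
    print("talltop");rect(W,reg&(z>.128)&(z<.148)&(y>.19))
    print("cage");rect(W,reg&(z>.15)&(z<.165))
    print("shorttop");rect(W,reg&(z>.096)&(z<.115)&(y<.16))
    print("base");rect(W,reg&(z>.004)&(z<.2))
    t=(x>.4)&(x<.7)&(y>-.38)&(y<-.1)
    print("tray");rect(W,t&(z>.010)&(z<.03))
    print("felt z",np.median(z[(abs(x-.55)<.04)&(abs(y+.24)<.04)]))
c=[D["top"]["p"][190:270,190:310],D["side"]["p"][140:260,240:360]]
im=np.hstack([cv2.resize(c[0],(540,360),interpolation=cv2.INTER_CUBIC)[:,:400],cv2.resize(c[1],(360,360),interpolation=cv2.INTER_CUBIC)])
cv2.imwrite("pics/crop.png",im[:,:,::-1])
```

```text
top
talltop
417 rect c [524.7 255.3] size [71.  50.2] ang 7.6 med [0.5212 0.2526 0.1403]
cage
98 rect c [525.  255.4] size [27.2 27.9] ang 55.9 med [0.5246 0.2559 0.1536]
shorttop
470 rect c [544.4 106.4] size [71.8 49.6] ang 7.5 med [0.5437 0.1068 0.1066]
base
3913 rect c [530.3 175.1] size [289.9 179.7] ang 89.9 med [0.5253 0.1774 0.014 ]
tray
1316 rect c [ 555.6 -238.3] size [184.2 180.9] ang 75.1 med [ 0.5587 -0.2381  0.0141]
felt z 0.007126430413323429
side
talltop
244 rect c [523.7 253.8] size [68.5 51.6] ang 5.4 med [0.524  0.2385 0.1396]
cage
41 rect c [523.5 255.8] size [26.4 28.3] ang 56.8 med [0.5235 0.2531 0.1539]
shorttop
348 rect c [542.4 107. ] size [70.2 52.2] ang 7.7 med [0.5432 0.0956 0.106 ]
base
3027 rect c [533.  181.5] size [110.  280.4] ang 7.4 med [0.536  0.1048 0.0655]
tray
2106 rect c [ 553.8 -234. ] size [183.1 180.7] ang 75.4 med [ 0.5561 -0.2736  0.015 ]
felt z 0.006541090110203502
```

View pics/crop.png

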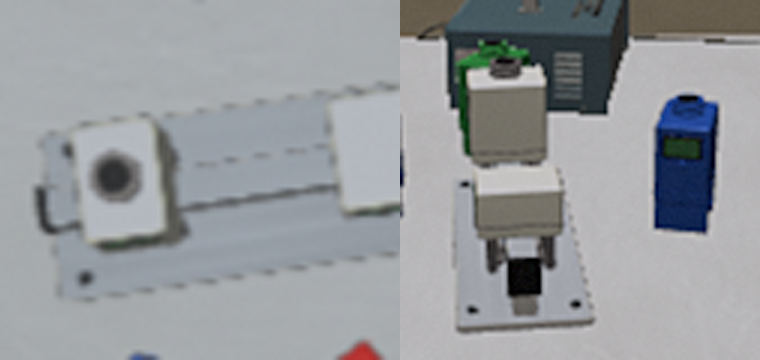

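The crop confirms the target: white box with a dark louvred cage, on the rail at the far (+y) end, next to the lower flat white logger. Its origin is at about (0.5245, 0.255) with a yaw of 7.5°, and the tray centre is at about (0.555, -0.236). I'll start moving.

Emit:
arm_command --rows '[[[0.13, 0.14, 0.02], -0.005, 85], [[0.26, 0.28, 0.04], -0.01, 85], [[0.4, 0.42, 0.06], -0.015, 85], [[0.53, 0.56, 0.08], -0.02, 85], [[0.667, 0.7, 0.1], -0.022, 85]]'

```text
clock: 1.52
tool_pos: [0.3677, -0.391, 0.2617]
eef_rot: [[0.991, 0.13, 0.0], [0.13, -0.991, -0.0], [0.0, 0.0, -1.0]]
ft_force: [0.1, -0.7, 0.1]
gripper_width: 0.0849
finger_force: 0.0
```

Emit:
arm_command --rows '[[[0.04, 0.19, 0], 0, 85], [[0.08, 0.38, 0], 0, 85], [[0.12, 0.57, 0], 0, 85], [[0.16, 0.76, 0], 0, 85], [[0.2, 0.95, 0], 0, 85]]'

```text
clock: 2.15
tool_pos: [0.4269, -0.1057, 0.2616]
eef_rot: [[0.991, 0.131, 0.001], [0.131, -0.991, -0.0], [0.001, 0.0, -1.0]]
ft_force: [-0.1, -0.1, 0.4]
gripper_width: 0.0853
finger_force: 0.0
```

Emit:
arm_command --rows '[[[0.04, 0.17, 0], 0, 85], [[0.08, 0.34, 0], 0, 85], [[0.12, 0.51, 0], 0, 85], [[0.16, 0.68, 0], 0, 85], [[0.2, 0.85, 0], 0, 85]]'

```text
clock: 2.78
tool_pos: [0.4869, 0.1495, 0.2615]
eef_rot: [[0.991, 0.131, 0.001], [0.131, -0.991, 0.0], [0.001, 0.0, -1.0]]
ft_force: [1.2, -0.7, 0.3]
gripper_width: 0.0851
finger_force: 0.0
```

Emit:
arm_command --rows '[[[0.04, 0.11, 0], 0, 85], [[0.08, 0.22, 0], 0, 85], [[0.125, 0.352, 0], 0, 85], [[0.125, 0.352, -0.1], 0, 85], [[0.125, 0.352, -0.1], 0, 85]]'

```text
clock: 3.4
tool_pos: [0.523, 0.253, 0.2296]
eef_rot: [[0.991, 0.132, -0.004], [0.132, -0.991, -0.001], [-0.004, 0.001, -1.0]]
ft_force: [0.3, -0.0, -0.5]
gripper_width: 0.0851
finger_force: 0.0
```

Run:
```python
from h import *
s=robot.observe(); print(s["tool_pos"],s["gripper_width"])
f=grab_frame("wrist"); save(f,"w1.png"); W=world(f);x,y,z=W[...,0],W[...,1],W[...,2]
for a,b in((.130,.147),(.15,.162)):
    m=(z>a)&(z<b)&(abs(x-.5245)<.06)&(abs(y-.255)<.05); P=W[m]
    if m.sum()>5:
        r=cv2.minAreaRect((P[:,:2]*1000).astype(np.float32)); print(m.sum(),r,np.median(P,0))
```

```text
[0.5229556  0.25303372 0.2295859 ] 0.08510671245809696
4140 ((526.11865234375, 258.9800109863281), (69.41506958007812, 50.11604309082031), 7.461910247802734) [0.53704897 0.25972667 0.1389238 ]
1172 ((525.7849731445312, 258.7695007324219), (29.41150665283203, 28.35304069519043), 6.11284875869751) [0.52655785 0.25896445 0.15254597]
```

View pics/w1.png

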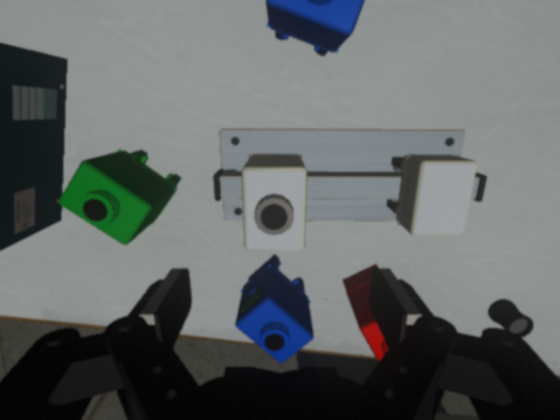

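The wrist view shows the tall white logger with its cage at (274,213) and the short one at (440,195). The finger midline is near column 282, so the target lies a few mm to +y. I'll descend partway, centring on it, and remeasure.

Emit:
arm_command --rows '[[[0.005, 0.013, -0.05], 0, 85], [[0.005, 0.013, -0.12], 0, 85], [[0.005, 0.013, -0.2], 0, 85], [[0.005, 0.013, -0.2], 0, 85], [[0.005, 0.013, -0.2], 0, 85]]'

```text
clock: 4.08
tool_pos: [0.5262, 0.2572, 0.1722]
eef_rot: [[0.991, 0.131, 0.001], [0.131, -0.991, 0.0], [0.001, -0.0, -1.0]]
ft_force: [0.4, -0.7, -0.2]
gripper_width: 0.0852
finger_force: 0.0
```

Run:
```python
from h import *
s=robot.observe(); print(s["tool_pos"],s["gripper_width"],s["ft_force"])
for n in("wrist","top"):
  f=grab_frame(n); W=world(f);x,y,z=W[...,0],W[...,1],W[...,2]
  for a,b in((.130,.147),(.15,.16)):
    m=(z>a)&(z<b)&(abs(x-.5245)<.06)&(abs(y-.255)<.05); P=W[m]
    if m.sum()>5:
        r=cv2.minAreaRect((P[:,:2]*1000).astype(np.float32)); print(n,m.sum(),np.round(r[0],1),np.round(r[1],1),r[2],np.median(P,0))
```

```text
[0.52620949 0.25719131 0.17219361] 0.08516278431199667 [ 0.4033503  -0.69634033 -0.2209735 ]
wrist 6469 [526.5 259. ] [69.2 50.1] 7.513452053070068 [0.53887707 0.26027887 0.13889392]
wrist 1916 [526.2 259.1] [29.7 29. ] 3.5666167736053467 [0.52693126 0.25908034 0.15249699]
top 137 [500.8 256.8] [27.4 40.3] 16.843538284301758 [0.49986782 0.2556304  0.14007048]
top 19 [516.1 249.4] [ 7.2 19.9] 47.989097595214844 [0.5164762  0.2481133  0.15403157]
```

Emit:
arm_command --rows '[[[0, 0, -0.06], 0, 85], [[0, 0, -0.12], 0, 85], [[0, 0, -0.18], 0, 85], [[0, 0, -0.24], 0, 85], [[0, 0, -0.24], 0, 85]]'

```text
clock: 4.8
tool_pos: [0.5254, 0.257, 0.099]
eef_rot: [[0.991, 0.131, -0.001], [0.131, -0.991, -0.0], [-0.001, 0.0, -1.0]]
ft_force: [-1.2, -0.1, 0.3]
gripper_width: 0.0848
finger_force: 0.0
```

Emit:
arm_command --rows '[[[0, 0, 0], 0, 60], [[0, 0, 0], 0, 56], [[0, 0, 0], 0, 54], [[0, 0, 0], 0, 52], [[0, 0, 0], 0, 51]]'

```text
clock: 5.42
tool_pos: [0.5258, 0.2573, 0.0995]
eef_rot: [[0.991, 0.131, 0.0], [0.131, -0.991, 0.0], [0.0, -0.0, -1.0]]
ft_force: [-1.7, 2.9, 1.6]
gripper_width: 0.0507
finger_force: 1.3
```

Emit:
arm_command --rows '[[[0, -0.002, 0], 0, 49], [[0, -0.002, 0], 0, 40], [[0, -0.002, 0], 0, 40], [[0, -0.002, 0], 0, 40], [[0, -0.002, 0], 0, 40]]'

```text
clock: 6.05
tool_pos: [0.5259, 0.2569, 0.0996]
eef_rot: [[0.991, 0.131, 0.001], [0.131, -0.991, 0.001], [0.001, -0.001, -1.0]]
ft_force: [-1.0, 5.1, 6.7]
gripper_width: 0.0494
finger_force: 61.0
```

Emit:
arm_command --rows '[[[0, -0.002, 0.006], 0, 40], [[0, -0.002, 0.012], 0, 40], [[0, -0.002, 0.018], 0, 40], [[0, -0.002, 0.024], 0, 40], [[0, -0.002, 0.03], 0, 40]]'

```text
clock: 6.68
tool_pos: [0.5254, 0.256, 0.1079]
eef_rot: [[0.991, 0.131, -0.001], [0.131, -0.991, 0.0], [-0.001, -0.0, -1.0]]
ft_force: [-0.6, 4.3, -4.9]
gripper_width: 0.0492
finger_force: 65.3
```

Emit:
arm_command --rows '[[[0, 0, 0.015], 0, 40], [[0, 0, 0.03], 0, 40], [[0, 0, 0.045], 0, 40], [[0, 0, 0.06], 0, 40], [[0, 0, 0.075], 0, 40]]'

```text
clock: 7.3
tool_pos: [0.5256, 0.2558, 0.131]
eef_rot: [[0.991, 0.131, -0.0], [0.131, -0.991, -0.0], [-0.0, 0.0, -1.0]]
ft_force: [0.3, -0.0, -3.6]
gripper_width: 0.0494
finger_force: 65.7
```

Emit:
arm_command --rows '[[[0, 0, 0.04], 0, 40], [[0, 0, 0.08], 0, 40], [[0, 0, 0.13], 0, 40], [[0, 0, 0.2], 0, 40], [[0, 0, 0.28], 0, 40]]'

```text
clock: 7.92
tool_pos: [0.5256, 0.2559, 0.2161]
eef_rot: [[0.991, 0.131, -0.0], [0.131, -0.991, -0.0], [-0.0, 0.0, -1.0]]
ft_force: [-0.0, 0.2, -2.9]
gripper_width: 0.0496
finger_force: 65.7
```

Run:
```python
from h import *
s=robot.observe(); print(s["tool_pos"],s["gripper_width"],s["ft_force"],s["finger_force"])
f=grab_frame("side"); cv2.imwrite("pics/s2.png",cv2.resize(f["pixels"][80:280,160:400,::-1],(720,600)))
W=world(f);x,y,z=W[...,0],W[...,1],W[...,2]
m=(z>.096)&(z<.115)&(x>.44)&(x<.62)&(y>.03)&(y<.16);P=W[m];print(m.sum(),cv2.minAreaRect((P[:,:2]*1000).astype(np.float32)),np.median(P,0))
```

```text
[0.52555541 0.255855   0.21610108] 0.049598676253379395 [-0.01434342  0.24914627 -2.89799122] 65.70928573608398
346 ((542.4191284179688, 105.91082763671875), (70.30299377441406, 52.754302978515625), 8.740236282348633) [0.54337568 0.09630582 0.1061592 ]
```

View pics/s2.png

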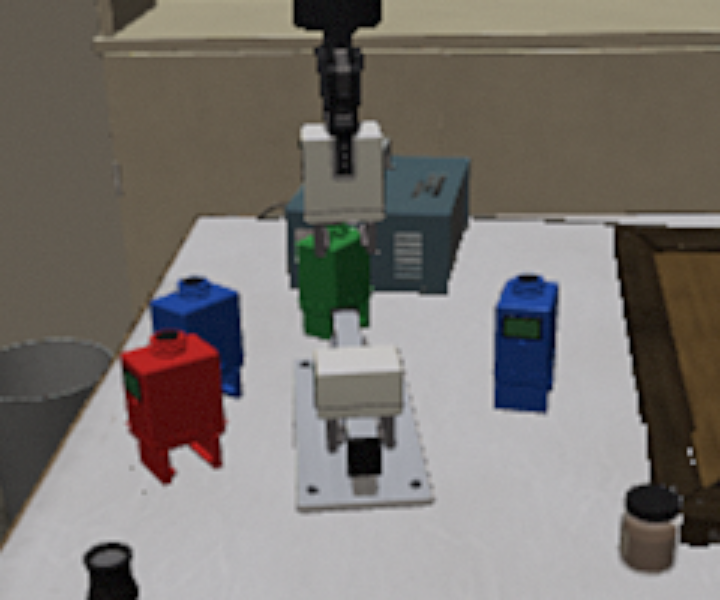

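The picture shows the tall logger held upright at (343,170), clear of the bar, with the short logger still clipped at (358,385). I'll carry it to the tray.

Emit:
arm_command --rows '[[[0, -0.05, 0.05], 0, 40], [[0.01, -0.18, 0.05], 0, 40], [[0.02, -0.35, 0.05], 0, 40], [[0.03, -0.53, 0.05], 0, 40], [[0.04, -0.71, 0.05], 0, 40]]'

```text
clock: 8.6
tool_pos: [0.5371, 0.0406, 0.2299]
eef_rot: [[0.991, 0.131, -0.0], [0.131, -0.991, -0.0], [-0.0, 0.0, -1.0]]
ft_force: [1.2, -0.2, -3.7]
gripper_width: 0.0491
finger_force: 65.6
```

Emit:
arm_command --rows '[[[0.02, -0.18, 0], 0, 40], [[0.03, -0.36, 0], 0, 40], [[0.04, -0.54, 0], 0, 40], [[0.05, -0.7, 0], 0, 40], [[0.06, -0.82, 0], 0, 40]]'

```text
clock: 9.22
tool_pos: [0.5548, -0.2058, 0.2298]
eef_rot: [[0.992, 0.13, -0.001], [0.13, -0.992, -0.0], [-0.001, -0.0, -1.0]]
ft_force: [0.6, -0.5, -2.7]
gripper_width: 0.0494
finger_force: 65.6
```

Emit:
arm_command --rows '[[[0, -0.06, 0], 0, 40], [[0, -0.1, -0.03], 0, 40], [[0, -0.11, -0.08], 0, 40], [[0, -0.11, -0.13], 0, 40], [[0, -0.11, -0.16], 0, 40]]'

```text
clock: 9.85
tool_pos: [0.5552, -0.235, 0.1802]
eef_rot: [[0.991, 0.132, -0.002], [0.132, -0.991, 0.001], [-0.001, -0.001, -1.0]]
ft_force: [1.4, 0.4, -3.7]
gripper_width: 0.0495
finger_force: 65.7
```

Run:
```python
from h import *
s=robot.observe(); print(s["tool_pos"],s["gripper_width"],s["ft_force"],s["finger_force"])
for n in("side","top"):
  f=grab_frame(n); 
  if n=="side": cv2.imwrite("pics/s3.png",cv2.resize(f["pixels"][180:400,170:434,::-1],(720,600)))
  W=world(f);x,y,z=W[...,0],W[...,1],W[...,2]
  m=(z>.009)&(z<.022)&(x>.42)&(x<.69)&(y>-.38)&(y<-.1);P=W[m];print(n,m.sum(),cv2.minAreaRect((P[:,:2]*1000).astype(np.float32)))
```

```text
[ 0.55523081 -0.23498307  0.18021278] 0.049504664887539775 [ 1.42479908  0.39592965 -3.70957199] 65.65696120262146
side 2221 ((553.6546630859375, -234.60134887695312), (181.50103759765625, 180.54714965820312), 75.30860137939453)
top 827 ((580.8042602539062, -210.37535095214844), (191.338134765625, 232.6630859375), 17.282976150512695)
```

View pics/s3.png

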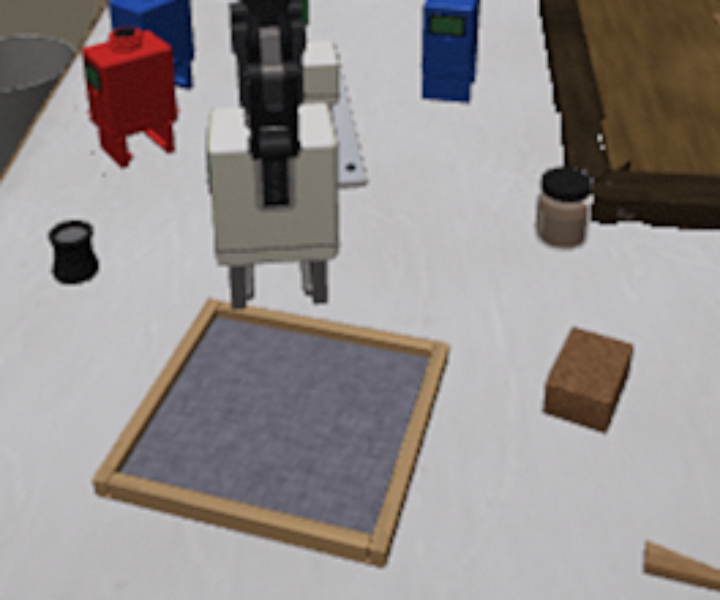

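The logger hangs upright with its feet at about (275,285), over the tray at a height of about 0.11 m. Lowering it now.

Emit:
arm_command --rows '[[[0, 0, -0.07], 0, 40], [[0, 0, -0.15], 0, 40], [[0, 0, -0.22], 0, 40], [[0, 0, -0.28], 0, 40], [[0, 0, -0.32], 0, 40]]'

```text
clock: 10.58
tool_pos: [0.5559, -0.2358, 0.0853]
eef_rot: [[0.991, 0.132, 0.0], [0.132, -0.991, 0.0], [0.0, -0.0, -1.0]]
ft_force: [-0.3, -0.3, -3.6]
gripper_width: 0.0494
finger_force: 65.8
```

Emit:
arm_command --rows '[[[0, 0, -0.005], 0, 40], [[0, 0, -0.01], 0, 40], [[0, 0, -0.015], 0, 40], [[0, 0, -0.018], 0, 40], [[0, 0, -0.02], 0, 40]]'

```text
clock: 11.2
tool_pos: [0.5557, -0.2361, 0.0799]
eef_rot: [[0.991, 0.131, 0.0], [0.131, -0.991, -0.0], [0.0, 0.0, -1.0]]
ft_force: [0.1, 0.4, -3.3]
gripper_width: 0.0494
finger_force: 65.8
```

Emit:
arm_command --rows '[[[0, 0, -0.003], 0, 40], [[0, 0, -0.006], 0, 40], [[0, 0, -0.009], 0, 40], [[0, 0, -0.012], 0, 40], [[0, 0, -0.015], 0, 40]]'

```text
clock: 11.82
tool_pos: [0.5557, -0.2361, 0.0752]
eef_rot: [[0.991, 0.131, -0.0], [0.131, -0.991, 0.0], [-0.0, -0.0, -1.0]]
ft_force: [-0.2, 0.3, -3.2]
gripper_width: 0.0495
finger_force: 65.8
```

Emit:
arm_command --rows '[[[0, 0, -0.001], 0, 40], [[0, 0, -0.002], 0, 40], [[0, 0, -0.003], 0, 40], [[0, 0, -0.004], 0, 40], [[0, 0, -0.005], 0, 40]]'

```text
clock: 12.45
tool_pos: [0.5557, -0.2361, 0.0738]
eef_rot: [[0.991, 0.131, 0.0], [0.131, -0.991, 0.0], [0.0, -0.0, -1.0]]
ft_force: [-0.7, 0.7, -3.6]
gripper_width: 0.0496
finger_force: 65.8
```

Emit:
arm_command --rows '[[[0, 0, -0.001], 0, 40], [[0, 0, -0.002], 0, 40], [[0, 0, -0.003], 0, 40], [[0, 0, -0.004], 0, 40], [[0, 0, -0.005], 0, 40]]'

```text
clock: 13.08
tool_pos: [0.5558, -0.2361, 0.0736]
eef_rot: [[0.991, 0.131, 0.001], [0.131, -0.991, -0.0], [0.001, 0.0, -1.0]]
ft_force: [-7.8, 4.1, 26.7]
gripper_width: 0.0491
finger_force: 68.5
```

The feet have touched down. I'll ease the press, then open gently.

Emit:
arm_command --rows '[[[0, 0, 0.002], 0, 40], [[0, 0, 0.004], 0, 40], [[0, 0, 0.004], 0, 40], [[0, 0, 0.004], 0, 40], [[0, 0, 0.004], 0, 40]]'

```text
clock: 13.7
tool_pos: [0.5557, -0.2361, 0.0736]
eef_rot: [[0.991, 0.131, 0.0], [0.131, -0.991, -0.0], [0.0, 0.0, -1.0]]
ft_force: [-2.9, 0.7, 6.2]
gripper_width: 0.0498
finger_force: 66.4
```

Emit:
arm_command --rows '[[[0, 0, 0], 0, 50], [[0, 0, 0], 0, 52], [[0, 0, 0], 0, 56], [[0, 0, 0], 0, 62], [[0, 0, 0], 0, 70]]'

```text
clock: 14.32
tool_pos: [0.5557, -0.2361, 0.0735]
eef_rot: [[0.991, 0.131, 0.0], [0.131, -0.991, 0.0], [0.0, -0.0, -1.0]]
ft_force: [0.0, 0.9, -0.1]
gripper_width: 0.0696
finger_force: 0.0
```

Emit:
arm_command --rows '[[[0, 0, 0], 0, 80], [[0, 0, 0], 0, 85], [[0, 0, 0], 0, 85], [[0, 0, 0], 0, 85], [[0, 0, 0.02], 0, 85]]'

```text
clock: 14.95
tool_pos: [0.5554, -0.236, 0.0794]
eef_rot: [[0.991, 0.131, -0.001], [0.131, -0.991, 0.0], [-0.001, -0.0, -1.0]]
ft_force: [0.2, -0.0, 0.5]
gripper_width: 0.0852
finger_force: 0.0
```

Emit:
arm_command --rows '[[[0, 0, 0.06], 0, 85], [[0, 0, 0.16], 0, 85], [[0, 0, 0.3], 0, 85], [[0, 0, 0.45], 0, 85], [[0, 0, 0.6], 0, 85]]'

```text
clock: 15.58
tool_pos: [0.5554, -0.236, 0.2614]
eef_rot: [[0.991, 0.131, 0.0], [0.131, -0.991, -0.0], [0.0, 0.0, -1.0]]
ft_force: [-0.4, -0.2, -0.1]
gripper_width: 0.085
finger_force: 0.0
```

Emit:
arm_command --rows '[[[-0.1, -0.1, 0.02], 0, 85], [[-0.2, -0.25, 0.02], 0, 85], [[-0.3, -0.4, 0.02], 0, 85], [[-0.4, -0.55, 0.02], 0, 85], [[-0.45, -0.65, 0.02], 0, 85]]'

```text
clock: 16.2
tool_pos: [0.419, -0.4329, 0.266]
eef_rot: [[0.992, 0.13, 0.0], [0.13, -0.992, -0.0], [0.0, 0.0, -1.0]]
ft_force: [0.7, 0.0, 0.2]
gripper_width: 0.085
finger_force: 0.0
```

Run:
```python
from h import *
s=robot.observe(); print(s["clock"],s["tool_pos"],s["ft_force"])
ims=[]
for n in("side","top"):
  f=grab_frame(n); ims.append(f["pixels"][130:400,150:430,::-1])
  W=world(f);x,y,z=W[...,0],W[...,1],W[...,2]; r=(x>.42)&(x<.69)&(y>-.38)&(y<-.1)
  for a,b in((.009,.022),(.106,.12),(.124,.14)):
    m=r&(z>a)&(z<b);P=W[m]
    if m.sum()>5: print(n,m.sum(),cv2.minAreaRect((P[:,:2]*1000).astype(np.float32)),np.median(P[:,2]))
  m=(z>.096)&(z<.115)&(x>.44)&(x<.62)&(y>.03)&(y<.16);P=W[m];print("short",cv2.minAreaRect((P[:,:2]*1000).astype(np.float32)))
cv2.imwrite("pics/e.png",cv2.resize(np.hstack(ims),(800,386)))
```

```text
16.2 [ 0.41901122 -0.4328513   0.26601155] [0.68238649 0.01773816 0.19903769]
side 2102 ((553.5665893554688, -234.9896240234375), (181.62413024902344, 180.6582794189453), 75.2901611328125) 0.015003499306524653
side 777 ((554.2364501953125, -236.7584228515625), (69.68350982666016, 51.54185104370117), 7.429597854614258) 0.11412583568040297
side 178 ((553.9891357421875, -236.1781768798828), (28.82521629333496, 28.5605411529541), 71.25691986083984) 0.12785834240777594
short ((542.2694702148438, 108.10890197753906), (70.3560562133789, 53.167179107666016), 8.134810447692871)
top 1492 ((549.8790893554688, -236.8954620361328), (244.8468017578125, 245.60330200195312), 1.1772639751434326) 0.013325219214437335
top 388 ((555.9053344726562, -238.62710571289062), (70.7894287109375, 51.25151443481445), 7.864381313323975) 0.1147589254134909
top 99 ((556.38037109375, -238.19610595703125), (27.894515991210938, 28.140981674194336), 56.08258819580078) 0.12853245467208185
short ((544.5701293945312, 106.52076721191406), (71.72257232666016, 49.671173095703125), 7.667976379394531)
```

View pics/e.png

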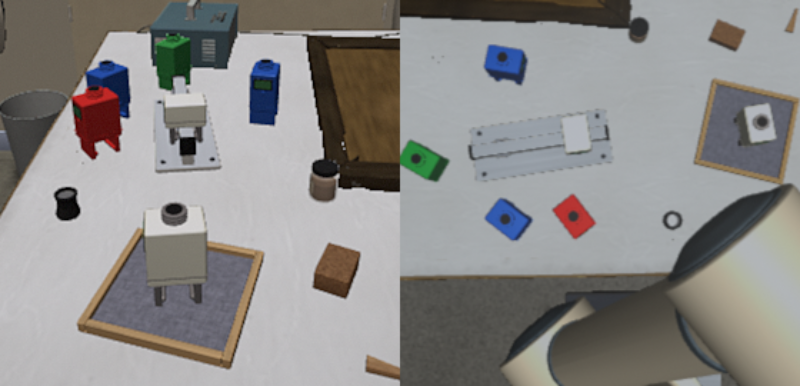

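The tall logger stands upright on its feet (side view, 178,290), within 2 mm of the tray's centre. The short logger is still clipped at (185,110), and the jar, cork and loupe haven't moved.

```bash
python3 -c "
from h import *
print(job.sign_off())"
```

```text
the job is handed in; nothing more can be done
None
```

The tall logger is off the rail and standing upright in the middle of the tray, the short logger is still clipped on the rail, the jar, cork and loupe were not disturbed, and I've handed the job in at about 16 s.

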